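# Harden a lacquered sign in the lamp box

## Robot

A 7-joint arm with a two-finger parallel gripper is mounted at the origin on the work surface. World frame = base frame: x ahead of the robot, y to its left, z up, the work surface at z = 0. Lengths are in m, angles in rad, forces in N, time in s.
With the tool pointing down it reaches from about 0.425 to 0.925 m from the base axis. Payload 6.8 kg.
Tool frame: the origin (TCP) lies midway between the tips of the shut fingers; the grasp point (between the pads) lies 19 mm behind it; z points along the fingers, y is the direction in which the jaws open and shut (so a half turn about z gives the same grasp; the last joint's range is limited). The gripper opens to 85 mm and grips with 20 to 120 N. Pads are 22 mm wide; open, the fingers measure 114 mm over their backs; the gripper's body (76 mm by 85 mm) begins 54 mm behind the grasp point. The pads swing forward as they close: fully open they stand 13 mm farther back than shut.
Start: joints at [-0.108, 0.477, 0.022, 1.555, -0.011, 1.109, -0.083], TCP at [0.675, 0, 0.231] pointing down, gripper open.
Joint ranges: [-2.96, 2.96], [-0.34, 2.1], [-1.41, 1.46], [0.24, 2.44], [-1.37, 4.51], [0.17, 1.92], [-2.96, 2.96]. Speed limits (rad/s): [2.39, 2.39, 3.14, 3.14, 3.14, 3.14, 3.14].

## Interface

Orientations are given as a unit quaternion [x, y, z, w].
In Python, from workcell import get_state, get_image, get_calibration, job_done gives the robot as it stands.
- The arm moves only by the tool apply_moves, never from a script. Its argument "plan" is a list of rows, each a list of 3 entries, a list of its own where there are three numbers: the shift along the tool's x, y, z in units of 50 mm (1.0 is 50 mm), then the turn about the tool's z in units of 10 degrees (1.0 is 10 degrees), then the opening, from 0 (shut) to 1 (fully open). In form: [[[dx, dy, dz], turn, hand], ...]. A call has 1 to 10 rows; each row is the pose to reach, as a shift and turn from the pose measured when the call began, along the tool's axes at that moment; what a row does not reach only later rows make up. A row lasts 1/8 s, in which the tool goes at most 62.5 mm and 10.7 degrees, less where a joint would pass 70% of its speed; a pose out of reach is approached as far as the arm can. A call with a gripper value outside its range is refused whole. The fingers move at their own pace and stop on an object; "force" is the grip in N (left out, the last holds). Time passes only in rows, so rows that repeat a pose let the fingers close. It gives the time, the measured TCP pose, the force and the opening at its end, in the units of the state.
- get_state(): the state, without advancing time (a new reading comes with each control period).
- get_image(name): name is "scene" or "side" or "wrist"; returns (picture, depth): 400x640x3 uint8, blue, green, red; 400x640 float32, m along the optical axis (not along the pixel's ray), 0 where there is no reading.
- get_calibration(name): a dict with "fx", "fy", "cx", "cy" (pixels), "camera_from_world" (4x4, takes a point from world to camera coordinates). Camera axes: x right, y down, z forward; pixel columns grow to the right and rows downward; lengths in m; the calibration is good to about 2 mm. A picture is of the moment at which its call begins: read the wrist's pose just before it. get_calibration takes no time and is no camera call; for the wrist camera it gives the pose at the moment of the call.
- job_done(): hands the job in, once; it reports no verdict.
The state is a dict: "time": time; "joint_positions": joint angles; "qd": joint speeds; "joint_efforts": joint torques, N m; "position": TCP position; "ee_rot": TCP orientation; "ft_force": force on the tool from outside, world axes, zero at the start; "wrist_torque": the same for the moment, N m; "gripper_width": opening from 0.0 (shut) to 1.0 (fully open).
Only numpy, scipy, OpenCV 4.12 (cv2) and the standard library are available. Lean on these libraries where they do the work, as an engineer would, in place of code of your own. Each camera call takes 0.05 s, during which the arm holds its last target.

## Task

Wind the handwheel on the lamp box anticlockwise (seen from above) until the shutter stands fully open against its stop. Then take the square-headed plywood sign out of the rack, lower its stem upright through the slot in the lid until the stem is about 5 cm inside, and stay there: finish while still holding the sign by its head, hanging in the slot without resting on or pressing against the box. Leave the round and diamond signs in the rack and the white cup beyond it where it stands.

Things in the scene. Friction and masses are not known exactly. Their poses are not given: they have to be found in the camera images.
- lamp_box: Grey sheet-metal lamp box, dark inside, with a flat lid, fixed to the table, 180 (its x) x 280 (its y) x 120 mm high, hollow inside down to 6 mm above the table. Origin at the centre of its underside, on the table. On the lid: at its -y end the slot with the shutter, which lies between two low guide rails (7 mm high) and ends at a dark stop bar (10 mm high); at its +y end the handwheel. Nothing on the lid but the wheel stands more than 14 mm above it.
- slot (a point): Centre of the slot's mouth, level with the top of the lid (120 mm above the table), at x -30, y -75 mm in the box's frame; axes are those of the box (z up). The slot runs through the 10 mm thick lid and measures 12 mm along x and 42 mm along y, 2 mm more than the sign's stem each way in all (1 mm a side), upper edges bevelled 1.5 mm.
- shutter (a joint): Travel in m of the steel shutter plate (40 x 70 mm, lying on the lid), driven by the handwheel: 0 covers the slot, 0.040 is fully open, where it meets its stop. It slides along the box's +x, away from the slot, 5 mm for each radian of the wheel (40 mm = 8 rad, about 1.27 turns); starts somewhere from 0 to 0.011. It stays where it is left.
- hub (a point): Point on the handwheel's vertical axis, at the height of the middle of the crank handle (188 mm above the table). The wheel has a 12 mm thick black rim of mean radius 45 mm, its top 14 mm above the wheel's underside, which is 150 mm above the table. Turning anticlockwise from above opens the shutter; clockwise closes it. It turns with about 0.05 N m of friction, 1 to 2 N at the handle.
- crank_grip (a point): A point on the upright crank handle's own axis, at the height where to grip it (188 mm above the table, 20 mm below its top). The handle is a smooth upright black cylinder, 16 mm in diameter, standing on the rim 45 mm from the wheel's axis, bare from just above the rim's top (164 mm) to its own top (208 mm above the table). It is a sleeve that spins freely on its own pin, so it may be gripped firmly and led round the circle with the hand's heading unchanged.
- square_sign_head (a point): Centre of the square head of the sign to be hardened. The sign is cut from 10 mm plywood, 35 to 70 g: head 52 mm wide and 50 mm high, below it a stem 40 mm wide and 95 mm long, whose last 10 mm narrow to about 5 x 34 mm. It stands upright in one of the three pockets of the rack, head up. Axes: x through the thickness (10 mm, grip here from above), y across the width, z up; the sign is the same either way round.
- square_sign_foot (a point): Middle of the lower end of the square sign's stem, 120 mm below the centre of its head (95 mm below the shoulders); same axes. At the start it is 10 mm above the table.
- square_sign: The very same square-headed sign; origin at its foot.
- rack: Wooden drying rack, fixed, 60 (its x) x 270 (its y) x 40 mm high, origin under its centre. Three pockets in a row along its y at -85, 0 and +85 mm, each 12 x 42 mm and 30 mm deep; the signs stand in them in any order, width along the rack's y.
- round_sign_head (a point): Centre of the round head (54 mm in diameter) of another sign in the rack, otherwise alike; stays there.
- diamond_sign_head (a point): Centre of the diamond-shaped head (54 mm across the corners) of a third sign in the rack, otherwise alike; stays there.
- cup: Empty white plastic cup, 72 mm across the rim, 85 mm high, standing beyond the rack; origin under its centre. Stays where it is.
Mind the look-alikes: they are no part of the job. What is shaped like the square_sign but black or red is not meant.

How it is judged:
By the outcome, as a careful person would: the job done as asked, in the order asked, and still so for the second after the job is handed in, while the arm keeps its last pose, push and grip.
It also fails if it takes over 72 s, if anything falls off the work surface, if the arm or the gripper's body presses on something with over 40 N, if the wrist force passes 120 N, or if a joint passes its speed limit or range.

## Working session

There is one attempt and no reset: what is moved stays moved. The work goes in short steps, Python scripts to look and compute and a tool call to move; the robot and the scene stay as the last step left them, time stands still between calls to the robot, and variables do not carry over. Pictures are saved under pics/ and viewed, and the job is handed in when it is done.

Besides the shell and the picture viewer there is one more tool, called after "Call:" as a command line: name --argument value ..., lists and objects as JSON in quotes. apply_moves: Moves the arm, as the interface text tells. Its arguments: {"type":"object","properties":{"plan":{"type":"array"},"force":{"type":"number"}},"required":["plan"]}

```bash
mkdir -p pics; ls; python3 - <<'E'
from workcell import *
import cv2,json
s=get_state();print(s)
for n in ("scene","side","wrist"):
    im,d=get_image(n);cv2.imwrite(f"pics/{n}0.png",im)
    import numpy as np; np.save(f"{n}0.npy",d)
    print(n,get_calibration(n))
E
```

```text
pics
{'time': 0.0, 'joint_positions': array([-0.10811807,  0.47780118,  0.02234423,  1.55647056, -0.01148902,
        1.10931326, -0.08310302]), 'qd': array([ 2.25750136e-04, -2.69824091e-03,  1.42226446e-03, -7.86255929e-05,
       -1.10844239e-04,  8.82740112e-04,  1.54316061e-03]), 'joint_efforts': array([-5.45967814e-04, -5.96443820e+01,  1.60769675e+00, -2.81194621e+01,
        1.24063640e-02,  9.39900521e-03,  2.20753498e-05]), 'position': array([ 6.74392838e-01, -1.01851853e-05,  2.30317030e-01]), 'ee_rot': array([ 7.07093265e-01,  7.07119683e-01, -7.10264699e-04, -6.03486244e-04]), 'ft_force': array([0.02317757, 0.68267969, 0.04984299]), 'wrist_torque': array([0.05110082, 0.03013884, 0.00038453]), 'gripper_width': 0.9952246253216532}
scene {'fx': 386.3987858747335, 'fy': 386.3987858747335, 'cx': 320.1837254405366, 'cy': 194.69361986283604, 'camera_from_world': array([[-0.26556525,  0.9640744 ,  0.00597111,  0.20210111],
       [ 0.80779887,  0.22588954, -0.54445835, -0.36336406],
       [-0.52624717, -0.13976576, -0.83876662,  1.46093025],
       [ 0.        ,  0.        ,  0
[... 176 characters left out ...]
, -0.54689316,  0.02344116, -0.5014432 ],
       [-0.26713096, -0.44540087, -0.854552  ,  0.23689011],
       [ 0.47778935,  0.70889064, -0.51883658,  0.89975677],
       [ 0.        ,  0.        ,  0.        ,  1.        ]])}
wrist {'fx': 302.44381634325435, 'fy': 302.44381634325435, 'cx': 320.58383817863586, 'cy': 203.32518317571325, 'camera_from_world': array([[ 9.99998915e-01,  1.62848314e-04, -1.46418712e-03,
        -6.73399437e-01],
       [ 5.82459391e-04, -9.56598157e-01,  2.91409723e-01,
        -3.70566539e-02],
       [-1.35318312e-03, -2.91410259e-01, -9.56597214e-01,
         3.78718341e-01],
       [ 0.00000000e+00,  0.00000000e+00,  0.00000000e+00,
         1.00000000e+00]])}
```

View pics/scene0.png

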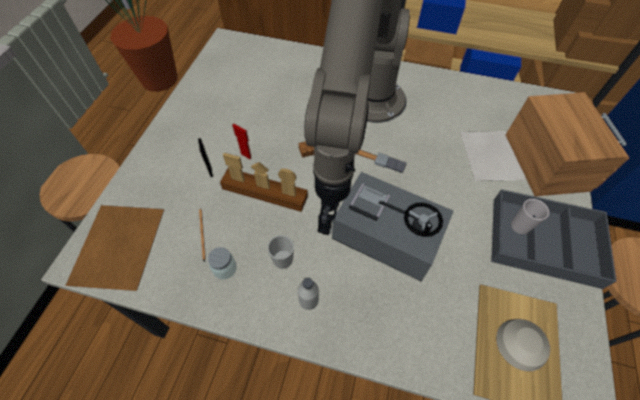

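View pics/side0.png

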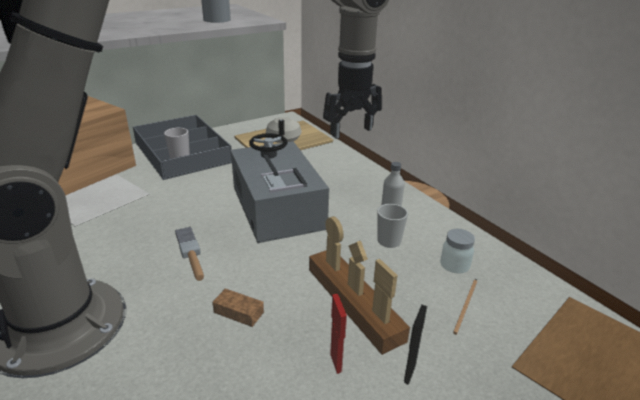

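View pics/wrist0.png

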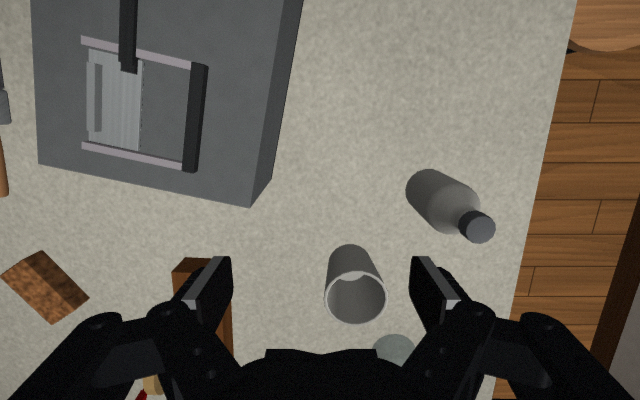

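```bash
cat > h.py <<'E'
import numpy as np,cv2
from workcell import *
def ray(cal,u,v,z):
    M=np.array(cal["camera_from_world"]);R=M[:3,:3];c=-R.T@M[:3,3]
    d=R.T@np.array([(u-cal["cx"])/cal["fx"],(v-cal["cy"])/cal["fy"],1.])
    return c+d*(z-c[2])/d[2]
def proj(cal,p):
    M=np.array(cal["camera_from_world"]);q=M[:3,:3]@np.asarray(p)+M[:3,3]
    return np.array([cal["fx"]*q[0]/q[2]+cal["cx"],cal["fy"]*q[1]/q[2]+cal["cy"]])
def cloud(cal,d):
    M=np.array(cal["camera_from_world"]);R=M[:3,:3]
    v,u=np.mgrid[:d.shape[0],:d.shape[1]]
    P=np.stack([(u-cal["cx"])/cal["fx"]*d,(v-cal["cy"])/cal["fy"]*d,d],-1)
    return (P-M[:3,3])@R
E
python3 - <<'E'
from h import *
a=cv2.imread("pics/side0.png")[210:360,290:440];b=cv2.imread("pics/side0.png")[105:255,210:360]
cv2.imwrite("pics/c1.png",np.hstack([cv2.resize(x,(400,400),interpolation=cv2.INTER_CUBIC) for x in(a,b)]))
a=cv2.imread("pics/scene0.png")[110:220,190:320];b=cv2.imread("pics/scene0.png")[165:275,325:455]
cv2.imwrite("pics/c2.png",np.hstack([cv2.resize(x,(400,338),interpolation=cv2.INTER_CUBIC) for x in(a,b)]))
a=cv2.imread("pics/wrist0.png")[0:215,20:310]
cv2.imwrite("pics/c3.png",cv2.resize(a,(800,593),interpolation=cv2.INTER_CUBIC))
for n in("scene","side"):
    P=cloud(get_calibration(n),np.load(n+"0.npy"))
    for nm,(u0,v0,w,h) in {"scene":{"sq":(225,150,20,30)},"side":{"sq":(375,262,22,30)}}[n].items():
        Q=P[v0:v0+h,u0:u0+w].reshape(-1,3);Q=Q[Q[:,2]>.08];print(n,nm,len(Q),Q.min(0),Q.max(0),Q.mean(0))
    m=(abs(P[...,2]-.12)<.006);Q=P[m];m2=(Q[:,1]>-.05)&(Q[:,1]<.5)
    Q=Q[m2];r=cv2.minAreaRect((Q[:,:2]*1000).astype(np.float32));print(n,"lid",len(Q),r,Q[:,2].mean())
E
```

```text
scene sq 274 [ 0.50313271 -0.36146144  0.08092429] [1.11600652 0.09142767 1.02633616] [ 0.51581254 -0.32953383  0.1322306 ]
scene lid 4937 ((411.4883728027344, 238.74627685546875), (515.2871704101562, 816.475830078125), 89.34257507324219) 0.12001500894658457
side sq 571 [ 0.49997495 -0.36303024  0.08682453] [ 0.51213894 -0.30994101  0.15715544] [ 0.5039468  -0.33868133  0.13345498]
side lid 3883 ((926.6866455078125, 224.63430786132812), (1980.44970703125, 549.2011108398438), 0.00131630664691329) 0.11986546102377013
```

View pics/c1.png

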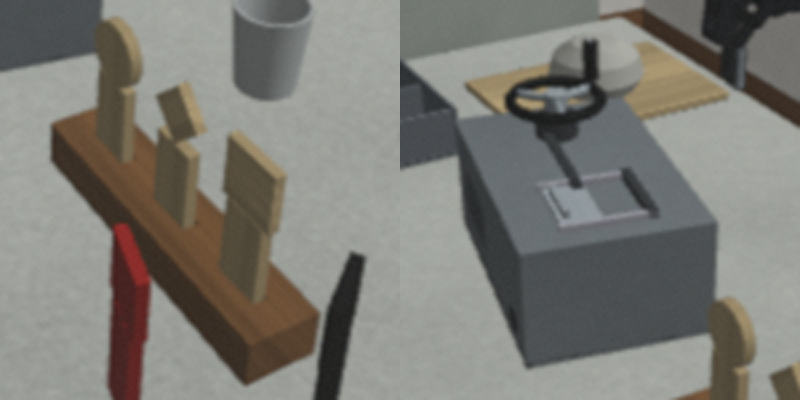

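View pics/c2.png

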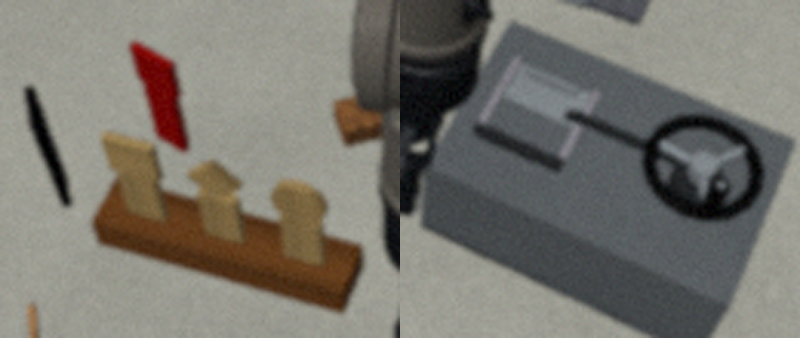

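View pics/c3.png

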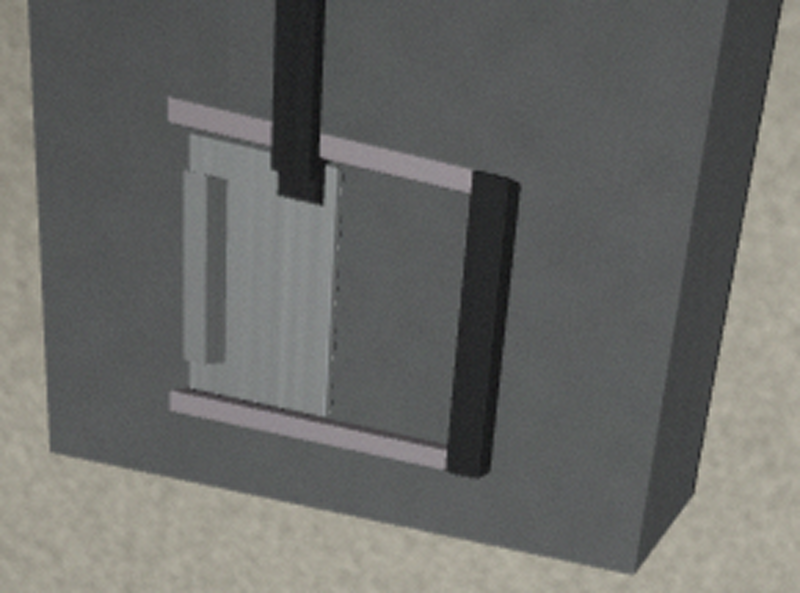

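```bash
python3 - <<'E'
from h import *
D={}
for n in("scene","side"):
    P=cloud(get_calibration(n),np.load(n+"0.npy"))
    def sel(lo,hi,x=(.5,.95),y=(-.05,.45)):
        m=(P[...,2]>lo)&(P[...,2]<hi)&(P[...,0]>x[0])&(P[...,0]<x[1])&(P[...,1]>y[0])&(P[...,1]<y[1])
        return m
    m=sel(.114,.126).astype(np.uint8)
    k,l,st,c=cv2.connectedComponentsWithStats(m);i=1+np.argmax(st[1:,4]);Q=P[l==i]
    lo=np.quantile(Q,.005,0)
    print(n,"lid",len(Q),cv2.minAreaRect((Q[:,:2]*1000).astype(np.float32)),st[i])
    for a,b,t in((.155,.17,"rim"),(.17,.205,"handle"),(.203,.215,"htop"),(.125,.136,"stop")):
        m=sel(a,b,(.55,.95),(.03,.45));Q=P[m]
        print(n,t,len(Q),Q.min(0).round(3),Q.max(0).round(3),Q.mean(0).round(4),cv2.minEnclosingCircle((Q[:,:2]*1000).astype(np.float32)))
    m=sel(.1,.17,(.42,.75),(-.42,-.05)).astype(np.uint8)
    k,l,st,c=cv2.connectedComponentsWithStats(m)
    for i in range(1,k):
        if st[i,4]>30:
            Q=P[l==i];print(n,st[i],Q.min(0).round(4),Q.max(0).round(4),Q.mean(0).round(4))
            Z=Q[(Q[:,2]>.11)];c0=Z.mean(0);u,s,vt=np.linalg.svd(Z-c0,full_matrices=False);print("  normal",vt[2].round(3),c0.round(4))
    m=sel(.034,.046,(.42,.75),(-.42,-.03)).astype(np.uint8);k,l,st,c=cv2.connectedComponentsWithStats(m);i=1+np.argmax(st[1:,4]);Q=P[l==i];print(n,"rack",cv2.minAreaRect((Q[:,:2]*1000).astype(np.float32)))
E
```

```text
scene lid 3678 ((557.1681518554688, 148.64776611328125), (280.20819091796875, 177.58746337890625), 77.3663330078125) [ 334  188  120   78 3678]
scene rim 464 [0.55  0.172 0.155] [0.623 0.272 0.17 ] [0.5847 0.221  0.1623] ((573.035888671875, 222.0771942138672), 50.436119079589844)
scene handle 48 [0.614 0.223 0.17 ] [0.623 0.238 0.205] [0.6206 0.2296 0.1879] ((617.4661865234375, 230.52159118652344), 8.48403263092041)
scene htop 33 [0.611 0.223 0.203] [0.624 0.238 0.21 ] [0.6169 0.2302 0.2073] ((616.583740234375, 230.7677001953125), 7.9632649421691895)
scene stop 175 [0.551 0.03  0.125] [0.661 0.228 0.136] [0.5735 0.0993 0.1295] ((606.7347412109375, 126.25739288330078), 108.87635803222656)
scene [223 152  20  18 234] [ 0.5018 -0.363   0.1002] [ 0.5156 -0.309   0.1589] [ 0.5112 -0.3339  0.1344]
  normal [ 0.997 -0.021  0.073] [ 0.511  -0.3337  0.138 ]
scene [251 161  18  16 168] [ 0.5066 -0.2765  0.1004] [ 0.52   -0.2239  0.1577] [ 0.5146 -0.2494  0.1297]
  normal [ 0.995 -0.012  0.098] [ 0.5147 -0.2494  0.1364]
scene [278 168  19  17 219] [ 0.5091 -0.1938  0.1001] [ 0.5241 -0.1394  0.1
[... 789 characters left out ...]
.586 0.217 0.136] [0.5682 0.1171 0.1291] ((557.2080078125, 124.4120101928711), 93.21998596191406)
side [326 216  18  32 404] [ 0.5071 -0.1945  0.1001] [ 0.5213 -0.1409  0.1582] [ 0.5121 -0.1715  0.1314]
  normal [-0.997 -0.032  0.073] [ 0.5121 -0.1717  0.1359]
side [349 240  19  32 353] [ 0.5041 -0.2782  0.1001] [ 0.517  -0.2276  0.157 ] [ 0.5084 -0.2554  0.128 ]
  normal [-0.994 -0.051  0.096] [ 0.5082 -0.2555  0.135 ]
side [373 259  25  40 648] [ 0.5    -0.3631  0.1001] [ 0.5125 -0.3095  0.1572] [ 0.5041 -0.3397  0.1326]
  normal [-0.998  0.002  0.067] [ 0.5042 -0.3398  0.1366]
side rack ((511.20928955078125, -250.49876403808594), (273.0257568359375, 62.397464752197266), 87.22085571289062)
```

Candidates: plywood square-headed sign (scene 232,165; side 385,278), diamond (260,175), round (289,182), plus the red (242,140) and black (205,157) copies of the square one. By the crop, the plywood sign at (232,165) is the right one. It stands at the rack's -y end, about (0.508, -0.336). The box yaw is about -12.6°, with the hub near (0.573, 0.222) and the handle near (0.615, 0.230). All of these fit the given sizes.

Call:
apply_moves --plan '[[[1.0,-0.3,-0.4],0,1],[[2.0,-0.6,-0.8],0,1],[[2.7,-1.0,-1.0],0,1],[[3.2,-1.2,-1.2],0,1],[[3.2,-1.2,-1.2],0,1],[[3.2,-1.2,-1.2],0,1]]' --force 40

```text
time: 0.9
position: [0.6148, 0.1586, 0.2901]
ee_rot: [0.708, 0.707, -0.001, -0.0]
ft_force: [0.7, -0.9, -0.4]
gripper_width: 1.003
```

```bash
python3 - <<'E'
from h import *
s=get_state();cal=get_calibration("wrist");im,d=get_image("wrist")
print(s["position"],s["ee_rot"],s["ft_force"],s["time"])
cv2.imwrite("pics/w1.png",im);np.save("w1.npy",d);np.save("w1c.npy",cal,allow_pickle=True)
for p in ([.6165,.2305,.208],[.573,.222,.164],[.5116,.0819,.12]): print(p,proj(cal,p))
E
```

```text
[0.61483572 0.15861084 0.29008504] [ 7.07503439e-01  7.06709022e-01 -1.09413245e-03 -2.12912396e-04] [ 0.65796294 -0.89481191 -0.40611804] 0.9
[0.6165, 0.2305, 0.208] [324.18388126 115.62949635]
[0.573, 0.222, 0.164] [272.94905223 125.21948928]
[0.5116, 0.0819, 0.12] [230.51013785 251.1302325 ]
```

View pics/w1.png

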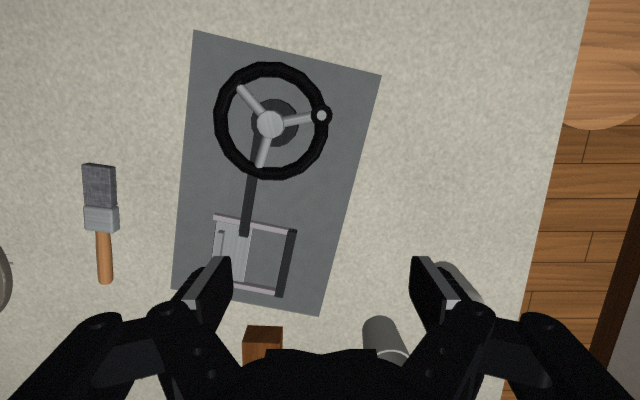

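The wrist view shows the handle top at (321,115) and the rim centred near (271,121). I'll cast rays to both.

```bash
python3 - <<'E'
from h import *
im=cv2.imread("pics/w1.png");cal=np.load("w1c.npy",allow_pickle=True).item()
g=im.max(2);m=((g<45)).astype(np.uint8);m[185:]=0
k,l,st,c=cv2.connectedComponentsWithStats(m);i=1+np.argmax(st[1:,4]);
cs,_=cv2.findContours((l==i).astype(np.uint8),cv2.RETR_CCOMP,cv2.CHAIN_APPROX_NONE)
# bright handle pin
mm=np.zeros(g.shape,np.uint8);mm[105:127,312:332]=1
ys,xs=np.where((g>100)&(mm>0)&(l!=i));s=[(x,y) for x,y in zip(xs,ys)]
print("pin",np.mean(s,0),len(s))
pts=np.concatenate([c for c in cs])[:,0]
pin=np.mean([p for p in s if np.hypot(p[0]-321,p[1]-115)<6],0);print(pin,ray(cal,*pin,.208))
W=np.array([ray(cal,*p,.164) for p in pts])[:,:2]
c0=np.array([.573,.222])
for _ in range(20):
    r=np.hypot(*(W-c0).T);a=np.degrees(np.arctan2(*(W-c0).T[::-1]))
    o=(abs(r-.051)<.004)&(abs(a-10)>30)
    A=np.c_[2*W[o],np.ones(o.sum())];x=np.linalg.lstsq(A,(W[o]**2).sum(1),rcond=None)[0];c0=x[:2]
print("rim outer",c0,np.sqrt(x[2]+c0@c0),o.sum())
# lid corners
lid=cv2.inRange(im,(60,60,50),(130,130,115))
for u,v in((194,30),(381,75),(319,317),(171,289)):print(ray(cal,u,v,.12)[:2])
E
```

```text
pin [322.08421053 116.31578947] 95
[321.         115.07142857] [0.61423989 0.23088265 0.208     ]
rim outer [0.57089681 0.22288512] 0.04894308724738601 286
[0.49775182 0.30477035]
[0.67139566 0.26635252]
[ 0.61160173 -0.00621008]
[0.43695943 0.03277492]
```

Call:
apply_moves --plan '[[[0.8,0,0.3],0,1],[[1.44,0,0.9],0,1],[[1.44,0,1.7],0,1],[[1.44,0,2.3],0,1],[[1.44,0,2.42],0,1],[[1.44,0,2.42],0,1],[[1.44,0,2.42],0,0.6]]' --force 40

```text
time: 1.82
position: [0.616, 0.2298, 0.1705]
ee_rot: [0.708, 0.706, -0.0, 0.0]
ft_force: [-0.2, 0.6, 0.3]
gripper_width: 0.816
```

Call:
apply_moves --plan '[[[0,0,0],0,0.0],[[0,0,0],0,0.0],[[0,0,0],0,0.0],[[0,0,0],0,0.0],[[0,0,0],0,0.0],[[0,0,0],0,0.0]]'

```text
time: 2.58
position: [0.6154, 0.2299, 0.1711]
ee_rot: [0.708, 0.706, -0.0, -0.0]
ft_force: [-4.5, -1.2, 5.9]
gripper_width: 0.182
```

```bash
python3 - <<'E'
from h import *
s=get_state();print(s)
im,d=get_image("side");im2,d=get_image("wrist")
cv2.imwrite("pics/s2.png",np.vstack([cv2.resize(im[60:260,180:420],(640,300)),im2[:280]]))
E
```

```text
{'time': 2.575, 'joint_positions': array([-0.4179504 ,  0.50539728, -0.04804389,  1.65464195,  0.02815841,
        0.98297635, -0.47837493]), 'qd': array([-0.00093049,  0.00077033, -0.00080916,  0.00065766, -0.00058221,
        0.00083248, -0.00022218]), 'joint_efforts': array([ 2.40995055e-01, -5.62572885e+01,  9.44443904e-01, -2.62371022e+01,
        2.23723361e-01, -1.20534953e+00, -5.96872487e-04]), 'position': array([0.61541763, 0.22991356, 0.17106429]), 'ee_rot': array([ 7.08076149e-01,  7.06135977e-01, -3.84076352e-04, -3.54913918e-05]), 'ft_force': array([-4.47735355, -1.22765719,  5.85305549]), 'wrist_torque': array([-0.22035938,  0.78124345,  0.01448299]), 'gripper_width': 0.18197502869106635}
```

View pics/s2.png

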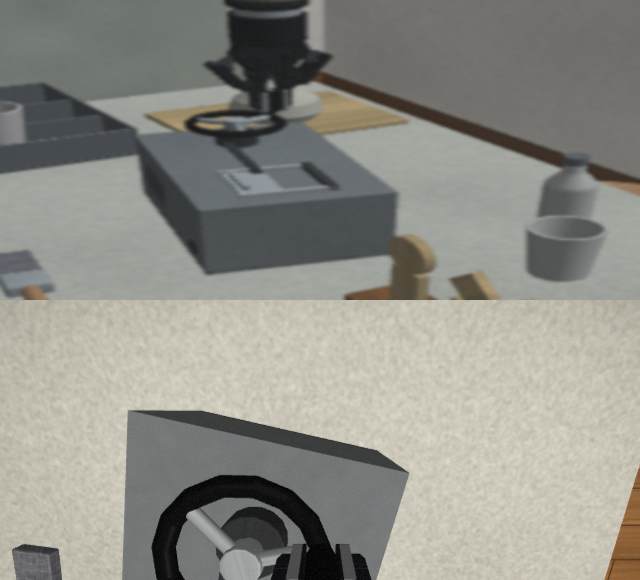

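```bash
cat > circ.py <<'E'
from h import *
import sys
H=np.array([float(sys.argv[1]),float(sys.argv[2])]);step=float(sys.argv[3]);n=int(sys.argv[4])
from scipy.spatial.transform import Rotation as R
s=get_state();p=s["position"];Rm=R.from_quat(s["ee_rot"]).as_matrix()
d=p[:2]-H;a0=np.degrees(np.arctan2(d[1],d[0]));print("angle",a0,"rad",np.hypot(*d)*1000,"z",p[2],"F",s["ft_force"].round(1),"t",s["time"],"w",s["gripper_width"])
for i in range(1,n+1):
    a=np.radians(a0+step*i);t=np.array([*(H+.045*np.array([np.cos(a),np.sin(a)])),.170])
    print((Rm.T@(t-p)/.05).round(2).tolist())
E
python3 circ.py .5715 .2225 14 10
```

```text
angle 9.541251603291167 rad 44.5555200412164 z 0.17106963733398234 F [-4.2 -1.2  6.2] t 2.675 w 0.1735852820969631
[0.21, -0.05, 0.02]
[0.4, -0.17, 0.02]
[0.56, -0.32, 0.02]
[0.67, -0.51, 0.02]
[0.74, -0.72, 0.02]
[0.75, -0.94, 0.02]
[0.71, -1.15, 0.02]
[0.62, -1.35, 0.02]
[0.48, -1.52, 0.02]
[0.3, -1.66, 0.02]
```

Call:
apply_moves --plan '[[[0.21,-0.05,0],0,0],[[0.4,-0.17,0],0,0],[[0.56,-0.32,0],0,0],[[0.67,-0.51,0],0,0],[[0.74,-0.72,0],0,0],[[0.75,-0.94,0],0,0],[[0.71,-1.15,0],0,0],[[0.62,-1.35,0],0,0],[[0.48,-1.52,0],0,0],[[0.3,-1.66,0],0,0]]'

```text
time: 3.92
position: [0.5325, 0.2456, 0.1712]
ee_rot: [0.708, 0.706, 0.001, 0.0]
ft_force: [6.0, -0.4, -2.6]
gripper_width: 0.178
```

```bash
python3 circ.py .5715 .2225 14 10
```

```text
angle 149.3520560125902 rad 45.30071962933672 z 0.17115290419000195 F [ 6.  -0.4 -2.6] t 3.925 w 0.17814127348119974
[-0.2, -0.08, 0.02]
[-0.42, -0.12, 0.02]
[-0.64, -0.1, 0.02]
[-0.85, -0.03, 0.02]
[-1.03, 0.09, 0.02]
[-1.18, 0.24, 0.02]
[-1.29, 0.44, 0.02]
[-1.35, 0.65, 0.02]
[-1.36, 0.87, 0.02]
[-1.31, 1.08, 0.02]
```

Call:
apply_moves --plan '[[[-0.2,-0.08,0],0,0],[[-0.42,-0.12,0],0,0],[[-0.64,-0.1,0],0,0],[[-0.85,-0.03,0],0,0],[[-1.03,0.09,0],0,0],[[-1.18,0.24,0],0,0],[[-1.29,0.44,0],0,0],[[-1.35,0.65,0],0,0],[[-1.36,0.87,0],0,0],[[-1.31,1.08,0],0,0]]'

```text
time: 5.18
position: [0.5873, 0.18, 0.1711]
ee_rot: [0.708, 0.706, 0.001, 0.0]
ft_force: [-1.6, 0.2, 2.0]
gripper_width: 0.173
```

```bash
python3 circ.py .572 .2225 10 10; python3 - <<'E'
from h import *
im,d=get_image("side")
cv2.imwrite("pics/s3.png",cv2.resize(im[60:260,180:420],(720,600)))
E
```

```text
angle -70.20135434063327 rad 45.193320942566835 z 0.17109527862497248 F [-1.6  0.2  2. ] t 5.175 w 0.17264845468303935
[0.07, 0.14, 0.02]
[0.16, 0.27, 0.02]
[0.27, 0.38, 0.02]
[0.4, 0.47, 0.02]
[0.54, 0.54, 0.02]
[0.69, 0.58, 0.02]
[0.85, 0.59, 0.02]
[1.0, 0.58, 0.02]
[1.16, 0.54, 0.02]
[1.3, 0.47, 0.02]
```

View pics/s3.png

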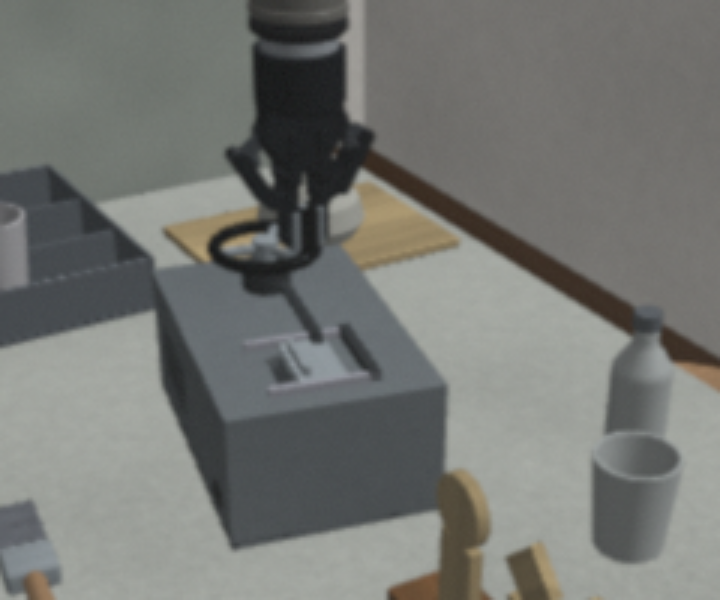

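The shutter is moving with the wheel and the slot is appearing at (285,370). The wheel has turned about 280°, so I'll carry on more slowly.

Call:
apply_moves --plan '[[[0.07,0.14,0],0,0],[[0.16,0.27,0],0,0],[[0.27,0.38,0],0,0],[[0.4,0.47,0],0,0],[[0.54,0.54,0],0,0],[[0.69,0.58,0],0,0]]'

```text
time: 5.98
position: [0.6159, 0.2161, 0.171]
ee_rot: [0.707, 0.707, -0.0, -0.001]
ft_force: [-10.6, -0.9, 7.0]
gripper_width: 0.176
```

```bash
python3 circ.py .572 .2225 10 10
```

```text
angle -8.359927025337159 rad 44.33687244853434 z 0.1710443839805141 F [-10.6  -0.9   7. ] t 5.975 w 0.1757281681567226
[0.15, 0.02, 0.02]
[0.31, 0.0, 0.02]
[0.46, -0.04, 0.02]
[0.6, -0.11, 0.02]
[0.73, -0.21, 0.02]
[0.83, -0.32, 0.02]
[0.92, -0.45, 0.02]
[0.98, -0.59, 0.02]
[1.02, -0.75, 0.02]
[1.03, -0.9, 0.02]
```

Call:
apply_moves --plan '[[[0.15,0.0,0],0,0],[[0.31,-0.02,0],0,0],[[0.46,-0.06,0],0,0],[[0.6,-0.13,0],0,0]]'

```text
time: 6.48
position: [0.6094, 0.2457, 0.1711]
ee_rot: [0.708, 0.707, -0.001, -0.0]
ft_force: [-3.3, -2.9, 4.7]
gripper_width: 0.173
```

```bash
python3 circ.py .5715 .2225 8 7
```

```text
angle 31.512723713987445 rad 44.45509025878354 z 0.1710706023229711 F [-3.3 -2.9  4.7] t 6.475 w 0.17280610555340947
[0.11, -0.06, 0.02]
[0.2, -0.15, 0.02]
[0.28, -0.25, 0.02]
[0.34, -0.36, 0.02]
[0.39, -0.47, 0.02]
[0.42, -0.59, 0.02]
[0.43, -0.72, 0.02]
```

Call:
apply_moves --plan '[[[0.11,-0.06,0],0,0],[[0.2,-0.15,0],0,0],[[0.28,-0.25,0],0,0]]'

```text
time: 6.85
position: [0.5972, 0.2588, 0.1711]
ee_rot: [0.708, 0.706, -0.001, 0.0]
ft_force: [-1.8, -5.8, 2.8]
gripper_width: 0.176
```

```bash
python3 circ.py .5715 .2225 6 7;python3 - <<'E'
from h import *
im,d=get_image("side")
cv2.imwrite("pics/s4.png",cv2.resize(im[140:220,240:340],(750,600),interpolation=cv2.INTER_CUBIC))
E
```

```text
angle 54.69358712612354 rad 44.44786923409342 z 0.17111549615500762 F [-1.8 -5.8  2.8] t 6.85 w 0.1755236695641223
[0.06, -0.07, 0.02]
[0.1, -0.16, 0.02]
[0.13, -0.25, 0.02]
[0.16, -0.34, 0.02]
[0.17, -0.43, 0.02]
[0.17, -0.53, 0.02]
[0.17, -0.62, 0.02]
```

View pics/s4.png

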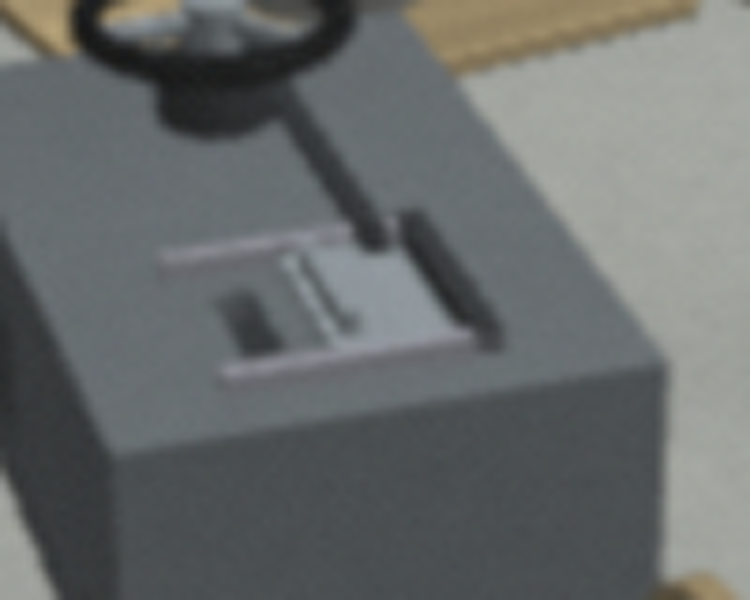

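The plate is nearly at the stop bar (gap near 435,290) and the tangential force is only about 2 N, so I'll keep going.

Call:
apply_moves --plan '[[[0.06,-0.07,0],0,0],[[0.1,-0.16,0],0,0],[[0.13,-0.25,0],0,0],[[0.16,-0.34,0],0,0]]'

```text
time: 7.4
position: [0.5798, 0.2663, 0.1711]
ee_rot: [0.708, 0.706, -0.001, 0.001]
ft_force: [0.4, -6.5, 2.0]
gripper_width: 0.177
```

```bash
python3 circ.py .5715 .2225 6 7;python3 - <<'E'
from h import *
im,d=get_image("side")
cv2.imwrite("pics/s5.png",cv2.resize(im[140:220,240:340],(750,600),interpolation=cv2.INTER_CUBIC))
E
```

```text
angle 79.24177536781596 rad 44.57888172768286 z 0.17109924549866246 F [ 0.4 -6.5  2. ] t 7.4 w 0.17708908170036847
[0.02, -0.09, 0.02]
[0.02, -0.19, 0.02]
[0.02, -0.28, 0.02]
[-0.0, -0.37, 0.02]
[-0.03, -0.46, 0.02]
[-0.06, -0.55, 0.02]
[-0.11, -0.63, 0.02]
```

View pics/s5.png

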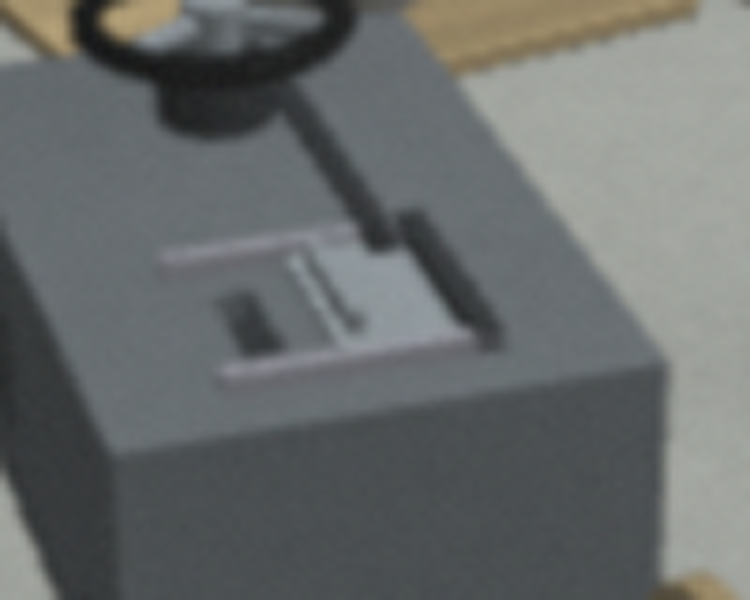

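Call:
apply_moves --plan '[[[0.0,-0.09,0],0,0],[[0.0,-0.19,0],0,0],[[0.0,-0.28,0],0,0]]'

```text
time: 7.82
position: [0.5735, 0.2668, 0.1717]
ee_rot: [0.709, 0.706, 0.006, 0.005]
ft_force: [34.4, 3.2, -24.2]
gripper_width: 0.174
```

```bash
python3 circ.py .5715 .2225 6 5
```

```text
angle 87.43064967209709 rad 44.3113817148768 z 0.1716781575413004 F [ 34.4   3.2 -24.2] t 7.825 w 0.17358940560511965
[0.01, -0.09, 0.03]
[0.0, -0.19, 0.03]
[-0.02, -0.28, 0.03]
[-0.05, -0.37, 0.03]
[-0.09, -0.45, 0.03]
```

The force jumped to 34 N at about 87°, roughly 7.65 rad after the start, so the shutter is against its stop. I'll ease off, release, rise and go look at the slot.

Call:
apply_moves --plan '[[[0,0,0],0,0],[[0,0,0],0,0.4],[[0,0,0],0,1],[[0,0,0],0,1],[[0,0,-0.2],0,1],[[0,0,-1.0],0,1],[[0,0,-2.0],0,1],[[0,0,-2.4],0,1]]'

```text
time: 8.82
position: [0.5727, 0.2674, 0.2963]
ee_rot: [0.709, 0.706, 0.009, 0.006]
ft_force: [-0.6, -0.0, -0.1]
gripper_width: 1.002
```

Call:
apply_moves --plan '[[[-1.0,-0.3,0],0,1],[[-2.0,-0.6,0],0,1],[[-3.0,-0.9,0],0,1],[[-4.0,-1.1,0],0,1],[[-4.8,-1.2,0],0,1],[[-5.1,-1.2,0],0,1],[[-5.1,-1.2,0],0,1],[[-5.1,-1.2,0],0,1]]'

```text
time: 9.82
position: [0.512, 0.0147, 0.2939]
ee_rot: [0.708, 0.706, 0.009, 0.006]
ft_force: [1.2, 0.0, -0.2]
gripper_width: 1.002
```

```bash
python3 - <<'E'
from h import *
s=get_state();cal=get_calibration("wrist");im,d=get_image("wrist")
print(s["position"],s["ee_rot"],s["ft_force"],s["time"])
cv2.imwrite("pics/w6.png",im);np.save("w6.npy",d);np.save("w6c.npy",cal,allow_pickle=True)
p=[.510,.082,.12];q=proj(cal,p).astype(int);print(q)
y,x=max(q[1]-75,0),max(q[0]-100,0)
print(x,y);cv2.imwrite("pics/w6c.png",cv2.resize(im[y:y+150,x:x+200],(800,600),interpolation=cv2.INTER_CUBIC))
E
```

```text
[0.51195054 0.01472776 0.2939078 ] [0.7076485  0.70647822 0.00947861 0.00568143] [ 1.21222628  0.0395274  -0.20594089] 9.825
[315 120]
215 45
```

View pics/w6c.png

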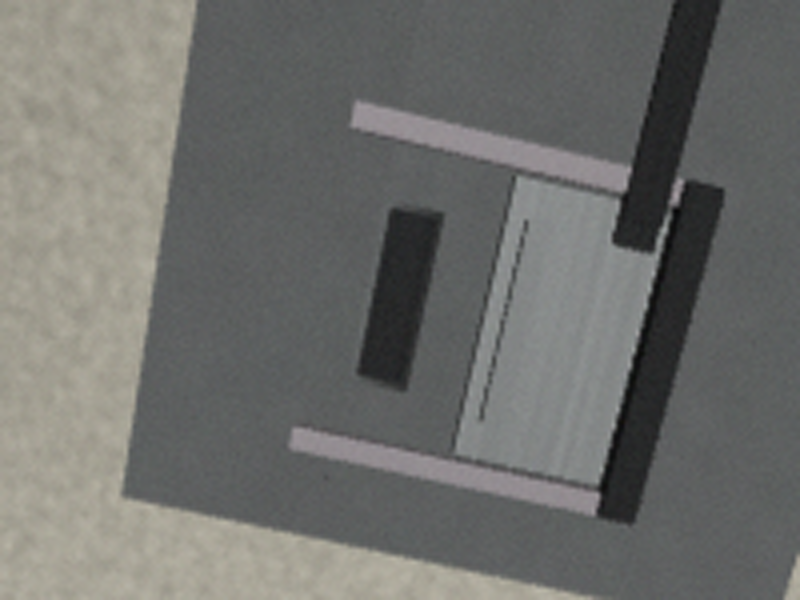

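The shutter plate lies flush against the dark stop (crop 640,340) and the slot is clear at crop (400,297). The tool picked up a slight tilt from the push, so I'll measure that along with the slot.

```bash
python3 - <<'E'
from h import *
from scipy.spatial.transform import Rotation as R
W=np.array([(.6154,.2299),( .5325,.2456),(.5873,.180),(.6159,.2161),(.6094,.2457),(.5972,.2588),(.5798,.2663),(.5735,.2668)])
A=np.c_[2*W,np.ones(8)];x=np.linalg.lstsq(A,(W**2).sum(1),rcond=None)[0];print("hub",x[:2],np.sqrt(x[2]+x[:2]@x[:2]))
from scipy.optimize import least_squares
print(least_squares(lambda c:np.hypot(*(W-c).T)-.045,[.57,.22]).x)
s=get_state();print(R.from_quat(s["ee_rot"]).as_matrix().round(4))
cal=np.load("w6c.npy",allow_pickle=True).item();im=cv2.imread("pics/w6.png");g=im.max(2)
x0,y0=295,85;sub=(g[y0:y0+65,x0:x0+35]<65).astype(np.uint8)
k,l,st,c=cv2.connectedComponentsWithStats(sub);i=1+np.argmax(st[1:,4])
cs,_=cv2.findContours((l==i).astype(np.uint8),cv2.RETR_EXTERNAL,cv2.CHAIN_APPROX_NONE)
P=np.array([ray(cal,u+x0,v+y0,.12)[:2]*1000 for u,v in cs[0][:,0]]).astype(np.float32)
print("slot wrist",cv2.minAreaRect(P),st[i],c[i]+[x0,y0])
for u,v in ((122,495),(198,0),(783,593)):print(ray(cal,215+u/4,45+v/4,.12)[:2])
# independent: full lid edge points fits at wrist w1
S=lambda c,yaw:np.array(c)+np.array([np.cos(yaw)*-.03+np.sin(yaw)*.075,np.sin(yaw)*-.03-np.cos(yaw)*.075])
print("scene-slot",S((.5572,.1486),np.radians(-12.63)))
E
```

```text
hub [0.57104351 0.22198149] 0.0451056330299394
[0.57112137 0.22204914]
[[ 0.0013  0.9998  0.0212]
 [ 1.     -0.0014  0.0052]
 [ 0.0053  0.0212 -0.9998]]
slot wrist ((508.6548156738281, 83.07498168945312), (43.91886901855469, 13.285686492919922), 77.21839904785156) [  9  12  22  46 577] [314.48180243 118.66377816]
[0.43612542 0.03309778]
[0.46235618 0.15026558]
[0.61280516 0.0052849 ]
scene-slot [0.51152686 0.08197445]
```

The slot's wrist fix (0.5087, 0.0831) agrees with the one derived from the mechanically felt hub, (0.5089, 0.0823), with yaw -12.7°. The tool leans about 1.2°, mainly towards +x, and I'll compensate for that. Next I'll look at the sign.

Call:
apply_moves --plan '[[[-1.2,0,0],0.1,1],[[-2.4,0,0],0.2,1],[[-3.6,0,0],0.28,1],[[-4.8,0,0],0.28,1],[[-6.0,0,0],0.28,1],[[-7.2,0,0],0.28,1],[[-8.2,0,0],0.28,1],[[-8.4,0,0],0.28,1],[[-8.4,0,0],0.28,1],[[-8.4,0,0],0.28,1]]'

```text
time: 11.12
position: [0.5126, -0.4028, 0.2914]
ee_rot: [0.723, 0.69, 0.01, 0.005]
ft_force: [0.1, 0.7, 1.0]
gripper_width: 0.998
```

```bash
python3 - <<'E'
from h import *
s=get_state();cal=get_calibration("wrist");im,d=get_image("wrist")
print(s["position"],s["ee_rot"],s["ft_force"],s["time"])
cv2.imwrite("pics/w7.png",im);np.save("w7.npy",d);np.save("w7c.npy",cal,allow_pickle=True)
print(proj(cal,[.5076,-.336,.155]))
E
```

```text
[ 0.51261804 -0.40275223  0.29137515] [0.72346127 0.69027414 0.01005265 0.00493413] [0.06448439 0.70891735 0.98459707] 11.125
[309.18000403 122.45370474]
```

View pics/w7.png

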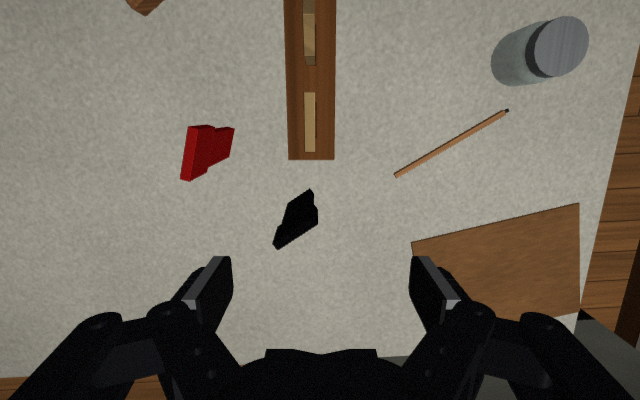

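The sign's top edge is at (309,122), 12 px wide, with the red copy at (207,152) and the black one at (297,220). I'll cast a ray to it.

```bash
python3 - <<'E'
from h import *
from scipy.spatial.transform import Rotation as R
cal=np.load("w7c.npy",allow_pickle=True).item();im=cv2.imread("pics/w7.png")
x0,y0=300,85;sub=im[y0:y0+72,x0:x0+20]
print(im[120,309],im[120,295])
m=(sub[...,1]>105).astype(np.uint8)
k,l,st,c=cv2.connectedComponentsWithStats(m);i=1+np.argmax(st[1:,4])
cs,_=cv2.findContours((l==i).astype(np.uint8),cv2.RETR_EXTERNAL,cv2.CHAIN_APPROX_NONE)
P=np.array([ray(cal,u+x0,v+y0,.155)[:2]*1000 for u,v in cs[0][:,0]]).astype(np.float32)
print(cv2.minAreaRect(P),st[i],c[i]+[x0,y0],ray(cal,*(c[i]+[x0,y0]),.155))
s=get_state();Rm=R.from_quat(s["ee_rot"]).as_matrix();p=s["position"]
print("tool y yaw",np.degrees(np.arctan2(Rm[1,1],Rm[0,1])))
S=np.array([.0,.0,0])
import sys
E
```

```text
[ 81 123 147] [19 43 74]
((507.769775390625, -336.25927734375), (49.878509521484375, 8.205183029174805), 86.96271514892578) [  5   8  10  59 586] [309.52047782 121.80204778] [ 0.50793432 -0.33545544  0.155     ]
tool y yaw -2.6925017290213447
```

```bash
cat > to.py <<'E'
from h import *
import sys
from scipy.spatial.transform import Rotation as R
s=get_state();Rm=R.from_quat(s["ee_rot"]).as_matrix();p=s["position"]
print("t",s["time"],"p",p.round(4),"z",Rm[:,2].round(4),"yaw",np.degrees(np.arctan2(Rm[1,1],Rm[0,1])).round(2),"F",s["ft_force"].round(1),"T",s["wrist_torque"].round(2),"w",s["gripper_width"].round(3))
for a in sys.argv[1:]:
    t=np.array([float(v) for v in a.split(",")]);print(t,(Rm.T@(t-p)/.05).round(3))
E
python3 to.py .5083,-.3359,.2 .5083,-.3359,.113
```

```text
Traceback (most recent call last):
  File "to.py", line 5, in <module>
    print("t",s["time"],"p",p.round(4),"z",Rm[:,2].round(4),"yaw",np.degrees(np.arctan2(Rm[1,1],Rm[0,1])).round(2),"F",s["ft_force"].round(1),"T",s["wrist_torque"].round(2),"w",s["gripper_width"].round(3))
                                                                                                                                                                                 ^^^^^^^^^^^^^^^^^^^^^^^^
AttributeError: 'float' object has no attribute 'round'
```

```bash
sed -i 's/s\["gripper_width"\].round(3)/round(s["gripper_width"],3)/' to.py; python3 to.py .5083,-.3359,.2 .5083,-.3359,.113
```

```text
t 11.175 p [ 0.5125 -0.4029  0.2916] z [ 0.0216  0.0064 -0.9997] yaw -2.69 F [-0.5  0.1  1.6] T [ 0.01  0.02 -0.02] w 1.004
[ 0.5083 -0.3359  0.2   ] [ 1.321 -0.186  1.838]
[ 0.5083 -0.3359  0.113 ] [ 1.309 -0.223  3.578]
```

Call:
apply_moves --plan '[[[0.7,-0.1,0],0.03,1],[[1.32,-0.17,0.3],0.03,1],[[1.32,-0.18,1.3],0.03,1],[[1.32,-0.19,2.2],0.03,1],[[1.31,-0.21,3.0],0.03,1],[[1.31,-0.22,3.4],0.03,1],[[1.31,-0.22,3.58],0.03,1],[[1.31,-0.22,3.58],0.03,1],[[1.31,-0.22,3.58],0.03,1]]'

```text
time: 12.3
position: [0.5093, -0.336, 0.1141]
ee_rot: [0.725, 0.688, 0.01, 0.006]
ft_force: [0.1, -0.4, 1.0]
gripper_width: 1.006
```

```bash
python3 to.py .5083,-.3359,.113; python3 - <<'E'
from h import *
im,d=get_image("side");im2,d=get_image("wrist")
cv2.imwrite("pics/s8.png",np.hstack([cv2.resize(im[180:360,290:450],(400,450)),cv2.resize(im2,(400,450))]))
E
```

```text
t 12.3 p [ 0.5093 -0.336   0.1141] z [ 0.0235  0.0056 -0.9997] yaw -2.98 F [ 0.1 -0.4  1. ] T [-0.09  0.03 -0.02] w 1.006
[ 0.5083 -0.3359  0.113 ] [ 0.001 -0.021  0.022]
```

View pics/s8.png

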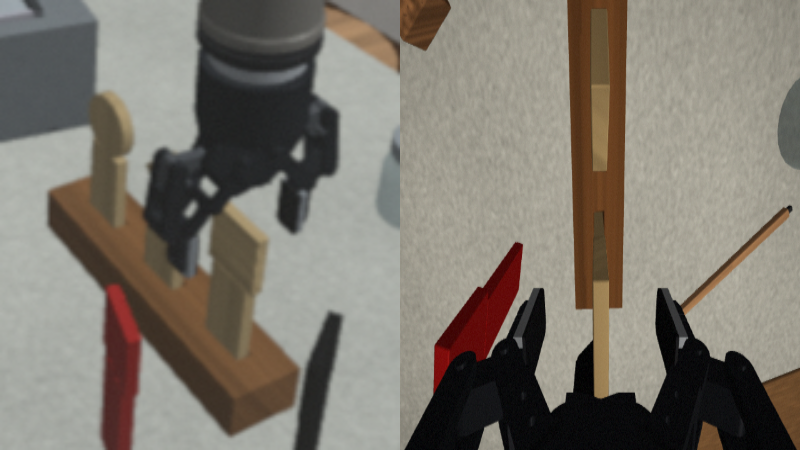

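The sign (wrist crop 600,330) stands centred between the open jaws, clear of the red copy and of the diamond sign. Closing now.

Call:
apply_moves --plan '[[[0,0,0],0,0.5],[[0,0,0],0,0.2],[[0,0,0],0,0],[[0,0,0],0,0],[[0,0,0],0,0],[[0,0,0],0,0],[[0,0,0],0,0]]' --force 40

```text
time: 13.28
position: [0.5085, -0.3362, 0.114]
ee_rot: [0.725, 0.688, 0.01, 0.006]
ft_force: [-3.0, 0.3, 5.0]
gripper_width: 0.11
```

```bash
python3 to.py
```

```text
t 13.275 p [ 0.5085 -0.3362  0.114 ] z [ 0.0224  0.0059 -0.9997] yaw -3.0 F [-3.   0.3  5. ] T [0.12 1.15 0.14] w 0.11
```

Call:
apply_moves --plan '[[[0,0.01,-0.2],0,0],[[0,0.01,-0.5],0,0],[[0.01,0.02,-0.9],0,0],[[0.01,0.04,-1.7],0,0],[[0.02,0.06,-2.6],0,0],[[0.02,0.08,-3.5],0,0],[[0.02,0.08,-3.8],0,0],[[0.02,0.08,-3.8],0,0]]'

```text
time: 14.28
position: [0.509, -0.3367, 0.3054]
ee_rot: [0.725, 0.688, 0.011, 0.007]
ft_force: [-0.6, -0.4, -0.0]
gripper_width: 0.113
```

```bash
python3 to.py .508,.0823,.3; python3 - <<'E'
from h import *
im,d=get_image("side");im2,d=get_image("wrist")
cv2.imwrite("pics/s9.png",np.vstack([cv2.resize(im[60:360],(640,300)),im2[100:400]]))
E
```

```text
t 14.275 p [ 0.509  -0.3367  0.3054] z [ 0.0253  0.0048 -0.9997] yaw -2.99 F [-0.6 -0.4 -0. ] T [0.04 0.01 0.02] w 0.113
[0.508  0.0823 0.3   ] [ 8.367 -0.459  0.147]
```

View pics/s9.png

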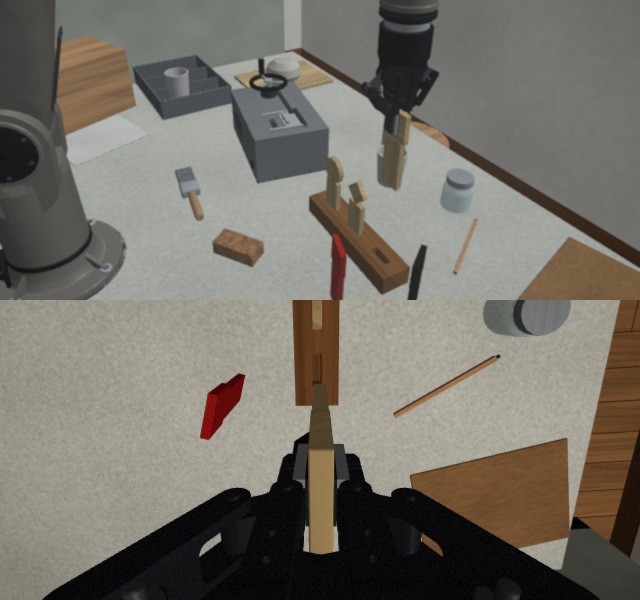

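The sign is out of the rack and held, and the round and diamond signs are still standing. Next I carry it to above the slot.

Call:
apply_moves --plan '[[[0.9,-0.06,0.1],0.1,0],[[2.0,-0.12,0.1],0.2,0],[[3.1,-0.18,0.1],0.4,0],[[4.2,-0.24,0.1],0.6,0],[[5.3,-0.31,0.1],0.8,0],[[6.4,-0.38,0.1],0.97,0],[[7.5,-0.44,0.1],0.97,0],[[8.2,-0.48,0.1],0.97,0],[[8.36,-0.49,0.1],0.97,0],[[8.36,-0.49,0.1],0.97,0]]'

```text
time: 15.62
position: [0.5047, 0.0823, 0.2994]
ee_rot: [0.781, 0.625, 0.009, 0.004]
ft_force: [0.2, -1.1, 0.2]
gripper_width: 0.112
```

```bash
cat > look.py <<'E'
from h import *
import sys
t=sys.argv[1]
for n in("side","scene","wrist"):
    c=get_calibration(n);im,d=get_image(n);cv2.imwrite(f"pics/{n}_{t}.png",im);np.save(f"{n}_{t}.npy",d);np.save(f"{n}c_{t}.npy",c,allow_pickle=True)
a=cv2.imread(f"pics/side_{t}.png")[60:220,230:360];b=cv2.imread(f"pics/scene_{t}.png")[120:280,320:450];w=cv2.imread(f"pics/wrist_{t}.png")[100:400,220:420]
cv2.imwrite(f"pics/l_{t}.png",np.hstack([cv2.resize(x,(266,440),interpolation=cv2.INTER_CUBIC) for x in(a,b,w)]))
E
python3 look.py a; python3 to.py .5062,.0818,.254
```

```text
t 15.775 p [0.5052 0.081  0.3001] z [ 0.0201  0.006  -0.9998] yaw -12.84 F [-0.4 -0.1 -0.2] T [-0.    0.02 -0.  ] w 0.114
[0.5062 0.0818 0.254 ] [ 0.011 -0.002  0.923]
```

View pics/l_a.png

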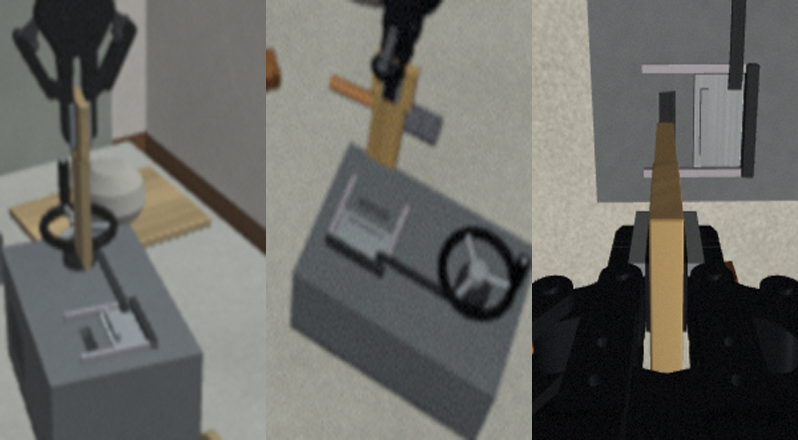

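Call:
apply_moves --plan '[[[0.01,0,0.5],-0.01,0],[[0.01,0,1.0],-0.01,0],[[0.01,0,1.3],-0.01,0],[[0.01,0,1.34],-0.01,0],[[0.01,0,1.34],-0.01,0],[[0.01,0,1.34],-0.01,0]]'

```text
time: 16.52
position: [0.5073, 0.0819, 0.2341]
ee_rot: [0.781, 0.624, 0.011, 0.004]
ft_force: [-0.4, 0.6, 0.2]
gripper_width: 0.111
```

```bash
python3 to.py .5062,.0818,.232;cat > look2.py <<'E'
from h import *
import sys
t=sys.argv[1]
for n in("side","scene","wrist"):
    c=get_calibration(n);im,d=get_image(n);cv2.imwrite(f"pics/{n}_{t}.png",im);np.save(f"{n}_{t}.npy",d);np.save(f"{n}c_{t}.npy",c,allow_pickle=True)
a=cv2.imread(f"pics/side_{t}.png")[115:215,230:330];b=cv2.imread(f"pics/scene_{t}.png")[150:250,330:430]
w=cv2.imread(f"pics/wrist_{t}.png")[60:260,220:420]
cv2.imwrite(f"pics/l_{t}.png",np.hstack([cv2.resize(x,(266,266),interpolation=cv2.INTER_CUBIC) for x in(a,b,w)]))
cv2.imwrite(f"pics/m_{t}.png",np.hstack([cv2.resize(x,(400,400),interpolation=cv2.INTER_CUBIC) for x in(a,w)]))
E
python3 look2.py b
```

```text
t 16.525 p [0.5073 0.0819 0.2341] z [ 0.0217  0.0065 -0.9997] yaw -12.75 F [-0.4  0.6  0.2] T [ 0.01  0.07 -0.01] w 0.111
[0.5062 0.0818 0.232 ] [-0.008 -0.021  0.041]
```

View pics/m_b.png

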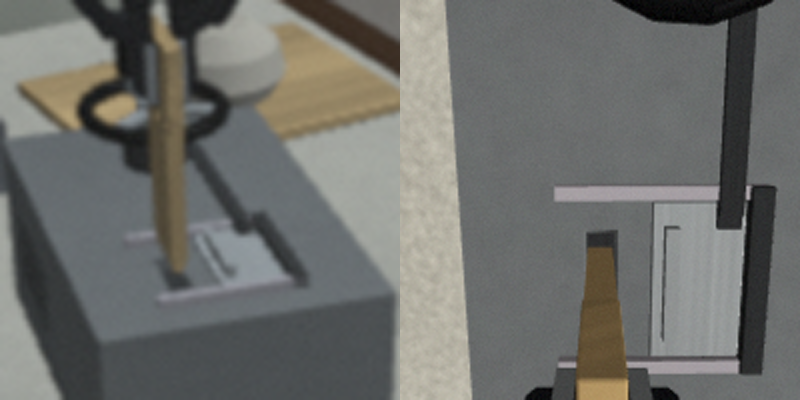

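```bash
python3 - <<'E'
from h import *
c=np.load("wristc_b.npy",allow_pickle=True).item()
im=cv2.imread("pics/wrist_b.png")
cv2.imwrite("pics/z_b.png",cv2.resize(im[165:270,290:360],(520,780) if 0 else (400,600),interpolation=cv2.INTER_NEAREST))
yaw=np.radians(-12.75);B=np.array([[np.cos(yaw),np.sin(yaw)],[-np.sin(yaw),np.cos(yaw)]]) # world->box
S=np.array([.5088,.0823])
L=lambda u,v,z:(B@(ray(c,u,v,z)[:2]-S)*1000).round(2)
print("slot +y edge L,R",L(313,176.5,.12),L(328.5,176.5,.12))
for z in(.128,.14):print("stem edge L,R",z,L(313.5,183.5,z),L(326.5,183.5,z))
print("expected slot corners px",[proj(c,[*(S+B.T@np.array(q)),.12]).round(1) for q in((-.006,.021),(.006,.021))])
E
```

```text
slot +y edge L,R [-6.89 21.64] [ 6.45 21.6 ]
stem edge L,R 0.128 [-6.46 17.27] [ 4.44 17.23]
stem edge L,R 0.14 [-6.41 19.94] [ 3.97 19.9 ]
expected slot corners px [array([314. , 177.2]), array([328. , 177.2])]
```

View pics/z_b.png

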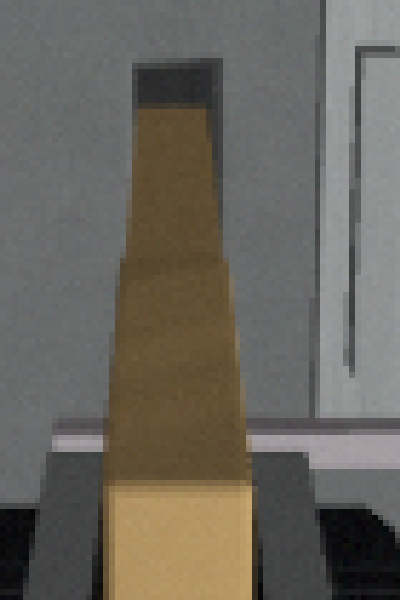

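```bash
python3 - <<'E'
from h import *
c=np.load("wristc_b.npy",allow_pickle=True).item()
yaw=np.radians(-12.75);B=np.array([[np.cos(yaw),np.sin(yaw)],[-np.sin(yaw),np.cos(yaw)]])
S=np.array([.5088,.0823])
L=lambda u,v,z:(B@(ray(c,u,v,z)[:2]-S)*1000).round(2)
f=lambda x,y:(290+x/5.714-.5,165+y/5.714-.5)
for nm,x0,x1,y,z in(("top",104,256,485,.275),("headbottom",120,226,258,.225),("stem",136,208,107,.14)):
    a,b=L(*f(x0,y),z),L(*f(x1,y),z);print(nm,a,b,(a+b)/2)
E
python3 to.py .5083,.0817,.222
```

```text
top [-8.06 25.46] [ 1.64 25.38] [-3.21 25.42]
headbottom [-7.68 24.87] [ 2.04 24.82] [-2.82  24.845]
stem [-6.57 20.17] [ 3.49 20.13] [-1.54 20.15]
t 16.675 p [0.507  0.0819 0.2337] z [ 0.0212  0.0064 -0.9998] yaw -12.74 F [-0.9 -0.5  0.3] T [ 0.04 -0.01  0.05] w 0.114
[0.5083 0.0817 0.222 ] [-0.002  0.022  0.235]
```

Call:
apply_moves --plan '[[[0,0.02,0],0,0],[[0,0.02,0.08],0,0],[[0,0.02,0.16],0,0],[[0,0.02,0.24],0,0],[[0,0.02,0.24],0,0]]'

```text
time: 17.3
position: [0.5079, 0.0817, 0.2212]
ee_rot: [0.781, 0.624, 0.01, 0.004]
ft_force: [0.2, 0.1, -0.5]
gripper_width: 0.115
```

```bash
python3 to.py .508,.0817,.222; python3 look2.py c;python3 - <<'E'
from h import *
im=cv2.imread("pics/wrist_c.png")
cv2.imwrite("pics/z_c.png",cv2.resize(im[165:270,290:360],(400,600),interpolation=cv2.INTER_NEAREST))
E
```

```text
t 17.3 p [0.5079 0.0817 0.2212] z [ 0.0201  0.006  -0.9998] yaw -12.74 F [ 0.2  0.1 -0.5] T [-0.05  0.04 -0.03] w 0.115
[0.508  0.0817 0.222 ] [ 0.     0.003 -0.017]
```

View pics/z_c.png

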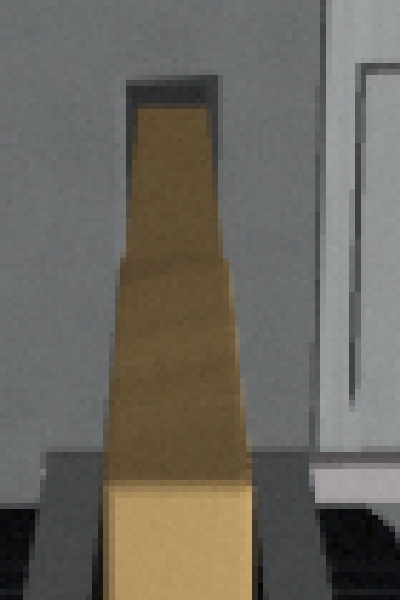

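View pics/m_c.png

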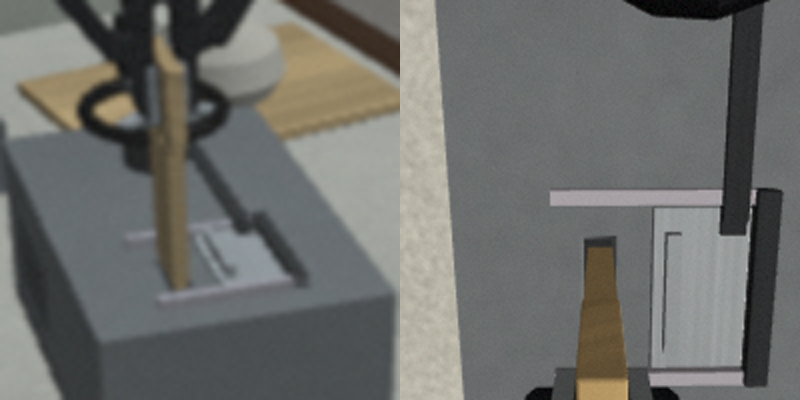

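The stem is now centred in the slot across its thickness (both at crop column 173) and touches nothing. I'll check the y margin and then lower it.

```bash
python3 - <<'E'
from h import *
c=np.load("wristc_c.npy",allow_pickle=True).item()
yaw=np.radians(-12.74);B=np.array([[np.cos(yaw),np.sin(yaw)],[-np.sin(yaw),np.cos(yaw)]])
S=np.array([.5088,.0823])
L=lambda u,v,z:(B@(ray(c,u,v,z)[:2]-S)*1000).round(2)
f=lambda x,y:(290+x/5.714-.5,165+y/5.714-.5)
for nm,x0,x1,y,z in(("top",104,256,485,.262),("stem",137,209,107,.127),("slot outer",127,219,79,.12),("slot inner",132,214,85,.1185)):
    a,b=L(*f(x0,y),z),L(*f(x1,y),z);print(nm,a,b,(a+b)/2)
E
python3 to.py .5086,.0815,.200 .5086,.0815,.174
```

```text
top [-6.94 25.19] [ 2.84 25.1 ] [-2.05  25.145]
stem [-5.34 20.06] [ 4.76 20.02] [-0.29 20.04]
slot outer [-6.78 22.62] [ 6.44 22.57] [-0.17  22.595]
slot inner [-6.08 21.43] [ 5.78 21.38] [-0.15  21.405]
t 17.45 p [0.5083 0.0818 0.2218] z [ 0.0212  0.0064 -0.9998] yaw -12.74 F [ 0.3 -0.6 -0.3] T [-0.04  0.03 -0.04] w 0.114
[0.5086 0.0815 0.2   ] [-0.01  -0.001  0.435]
[0.5086 0.0815 0.174 ] [-0.016 -0.011  0.955]
```

Call:
apply_moves --plan '[[[0,0,0.1],0,0],[[0,0,0.2],0,0],[[0,0,0.3],0,0],[[0,0,0.4],0,0],[[0,0,0.4],0,0]]'

```text
time: 18.08
position: [0.5084, 0.0819, 0.2013]
ee_rot: [0.781, 0.624, 0.01, 0.004]
ft_force: [-0.4, -0.4, -1.0]
gripper_width: 0.112
```

```bash
python3 to.py .5085,.0819,.200 .5088,.0820,.174
```

```text
t 18.075 p [0.5084 0.0819 0.2013] z [ 0.0204  0.0062 -0.9998] yaw -12.73 F [-0.4 -0.4 -1. ] T [ 0.04  0.05 -0.01] w 0.112
[0.5085 0.0819 0.2   ] [-0.001  0.001  0.025]
[0.5088 0.082  0.174 ] [-0.003 -0.003  0.545]
```

No contact with the foot about 23 mm inside. I'll continue down to about 50 mm.

Call:
apply_moves --plan '[[[0,0,0.12],0,0],[[0,0,0.24],0,0],[[0,0,0.36],0,0],[[0,0,0.46],0,0],[[0,0,0.54],0,0],[[0,0,0.54],0,0],[[0,0,0.54],0,0]]'

```text
time: 18.95
position: [0.5091, 0.0821, 0.1744]
ee_rot: [0.781, 0.624, 0.01, 0.004]
ft_force: [-0.6, 0.2, -0.6]
gripper_width: 0.114
```

```bash
python3 to.py .5088,.0820,.174; python3 look2.py d;python3 - <<'E'
from h import *
im=cv2.imread("pics/wrist_d.png")
a=cv2.resize(im[165:270,290:360],(400,600),interpolation=cv2.INTER_NEAREST)
b=cv2.resize(cv2.imread("pics/side_d.png")[85:235,220:320],(400,600),interpolation=cv2.INTER_CUBIC)
cv2.imwrite("pics/z_d.png",np.hstack([a,b]))
E
```

```text
t 18.95 p [0.5091 0.0821 0.1744] z [ 0.0207  0.0063 -0.9998] yaw -12.74 F [-0.6  0.2 -0.6] T [-0.03  0.03  0.03] w 0.114
[0.5088 0.082  0.174 ] [-0.004 -0.006  0.008]
```

View pics/z_d.png

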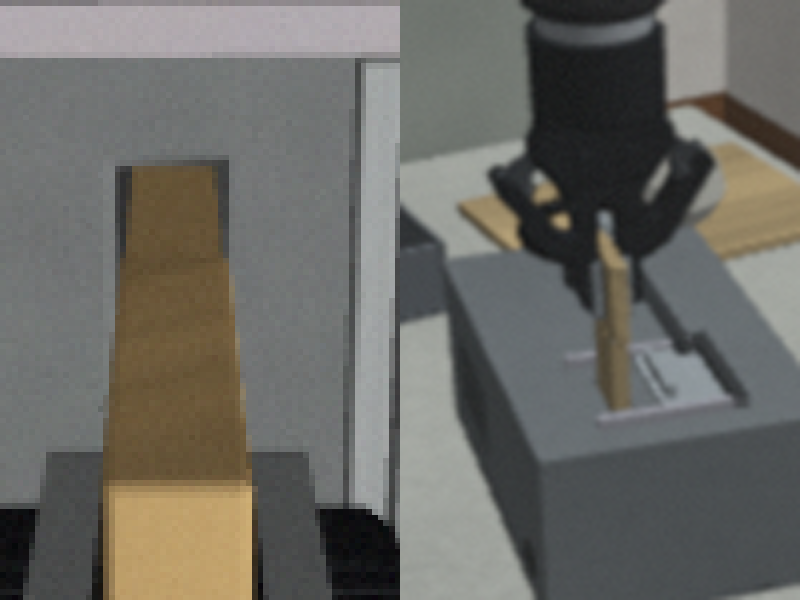

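The stem is centred with gaps on both sides, the sign hasn't slipped (its top stays at crop row 485), and the forces are nil. I'll make a 0.3 mm trim and then hold.

Call:
apply_moves --plan '[[[0,-0.006,0.01],0,0],[[0,-0.006,0.01],0,0],[[0,-0.006,0.01],0,0],[[0,-0.006,0.01],0,0],[[0,-0.006,0.01],0,0],[[0,-0.006,0.01],0,0]]'

```text
time: 19.85
position: [0.5088, 0.0822, 0.1739]
ee_rot: [0.781, 0.624, 0.01, 0.004]
ft_force: [-0.2, 0.4, -0.5]
gripper_width: 0.11
```

```bash
python3 to.py; python3 - <<'E'
from h import *
cal=get_calibration("wrist");im,d=get_image("wrist");sc,ds=get_image("scene");si,_=get_image("side")
s=get_state();print(s["position"],s["ft_force"],s["wrist_torque"])
a=cv2.resize(im[165:270,290:360],(300,450),interpolation=cv2.INTER_NEAREST)
b=cv2.resize(sc[100:300,190:450],(490,450))
cv2.imwrite("pics/z_e.png",np.hstack([a,b]));cv2.imwrite("pics/side_e.png",si)
E
```

```text
t 19.85 p [0.5088 0.0822 0.1739] z [ 0.0207  0.0063 -0.9998] yaw -12.74 F [-0.2  0.4 -0.5] T [0.01 0.02 0.01] w 0.11
[0.50882696 0.08221125 0.17395221] [ 0.20556253  0.33364411 -0.13822341] [0.00126308 0.02053914 0.01946073]
```

View pics/z_e.png

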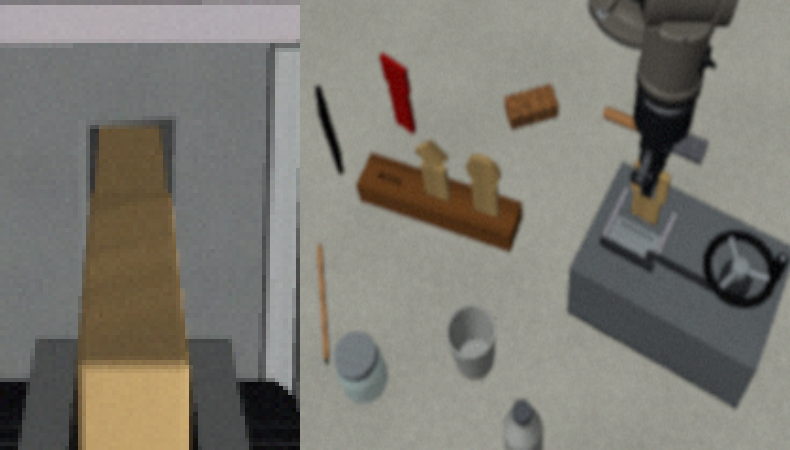

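View pics/side_e.png

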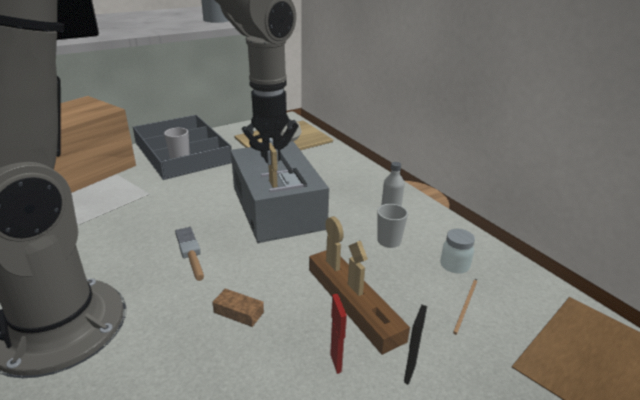

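The sign hangs in the slot with gaps on both sides. The shutter is at its stop, the round and diamond signs are in the rack, and the cup stands at (391,225). Handing in.

```bash
python3 -c "
from workcell import *
print(job_done())"
```

```text
the job is handed in; nothing more can be done
None
```

I opened the shutter fully and hung the square plywood sign in the slot, still gripped by its head, then handed the job in at about 20 s. `job_done` gave no verdict.

- **Shutter:** I wound the wheel anticlockwise about 438° until the force jumped to 34 N. The wrist picture then showed the plate flush against the stop bar, with the slot clear.
- **Sign:** By the measured hand pose, the stem is about 50 mm inside. The sign did not slip in the grip. It has visible gaps on both sides across its thickness. The gaps at its two edges can't be seen directly, but I measured about 1 mm there before lowering it. Contact force was under about 0.6 N and the torque near zero.
- **Left alone:** The round and diamond signs and the cup stand where they were.

**Checks that disagreed:**
- Pushing against the stop left the tool leaning about 1.2°, which the moves can't undo. The sign therefore leans roughly 0.7–1.2° instead of standing exactly upright; I compensated for its position only.
- The scene camera put the slot about 2.5 mm further along x than the wrist view did. I used the wrist value, which agreed within 1 mm with the wheel axis felt while winding.

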